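# Right the fallen cap cup and uncap the disinfectant spray

### The arm

A 7-joint arm with a two-finger parallel gripper is mounted at the origin on the work surface. World frame = base frame: x ahead of the robot, y to its left, z up, the work surface at z = 0. Lengths are in mm, angles in rad, forces in N, time in s.
With the tool pointing down it reaches from about 400 to 900 mm from the base axis. Payload 5.5 kg.
Tool frame: the origin (TCP) lies between the finger pads; the fingertips stand 25 mm ahead of it and the grasp point (between the pads) lies 6 mm ahead of it; z points along the fingers, y is the line along which they close (so a half turn about z gives the same grasp; the last joint's range is limited). The gripper opens to 92 mm and grips with 3 to 60 N. Pads are 19 mm wide; open, the fingers measure 130 mm over their backs; the gripper's body (75 mm by 190 mm) begins 47 mm behind the grasp point.
Start: joints at [-0.969, 0.501, -0.427, 1.55, 0.221, 1.138, -0.21], TCP at [215.994, 613.063, 251.729] pointing down, gripper open.
Joint ranges: [-2.88, 2.88], [-0.31, 2.03], [-1.54, 1.56], [0.2, 2.42], [-1.41, 4.55], [0.19, 2.02], [-2.57, 2.57]. Speed limits (rad/s): [2.57, 2.57, 3.14, 3.14, 3.14, 3.14, 3.14].

### API

Orientations are given as a unit quaternion [x, y, z, w].
In Python, from workcell import sensors, optics, finish_job gives the robot as it stands.
- The arm moves only by the tool carry_out, never from a script. Its argument "moves" is a list of rows, each an object of numbers: "x", "y", "z": the shift along the world's x, y, z as a fraction of full scale; "ax", "ay", "az": the turn, a rotation vector about the world's x, y, z as a fraction of full scale. In form: [{"x": .., "y": .., "z": .., "ax": .., "ay": .., "az": ..}, ...]. A call has exactly 8 rows; each row shifts and turns the commanded pose from where the row before left it; what a row does not reach is not made up. Full scale, the value 1, is 0.02 m for a shift and 90 degrees for a turn. A row lasts 1/12 s, in which the tool goes at most 41.7 mm and 7.16 degrees, less where a joint would pass 70% of its speed; a pose out of reach is approached as far as the arm can. A call with a number of a shift or a turn outside -1 to 1 is refused whole. A call with a gripper value outside its range is refused whole. "hand" is the closure, from -1 (fully open) to 1 (shut), set as the call begins (left out, the last holds). The fingers move at their own pace and stop on an object; "squeeze" is the grip in N (left out, the last holds). Time passes only in rows, so rows that do not move let the fingers close, or fill a call up. It gives the time, the measured TCP pose, the force, the opening and the grip force at its end, in the units of the state.
- sensors.read_state(): the state, without advancing time (a new reading comes with each control period).
- optics.snapshot(name): name is "scene" or "side" or "wrist"; returns (picture, depth): 420x560x3 uint8, red, green, blue; 420x560 float32, mm along the optical axis (not along the pixel's ray), 0 where there is no reading.
- optics.camera_info(name): a dict with "mtx" (3x3 intrinsics, pixels), "position" and "attitude" of the camera in the world; the wrist camera has in their place "hand_eye" (4x4, takes a point from camera to tool coordinates, whose origin is the TCP and whose axes are the flange's). Camera axes: x right, y down, z forward; pixel columns grow to the right and rows downward; lengths in mm; the calibration is good to about 2 mm. The wrist camera is an equidistant fisheye: a pixel r from the principal point sees the ray r / f radians off the axis. A picture is of the moment at which its call begins: read the wrist's pose just before it. camera_info takes no time and is no camera call.
- finish_job(): hands the job in; it is judged then, once.
The state is a dict: "t": time; "joint_positions": joint angles; "qd": joint speeds; "joint_efforts": joint torques, N m; "tcp_pos": TCP position; "tool_rot": TCP orientation; "wrist_force": force on the tool from outside, world axes, zero at the start; "torque": the same for the moment, N m; "grip_width": finger opening in mm; "gripper_force": force on a finger pad.
Only numpy, scipy, OpenCV 4.12 (cv2) and the standard library are available. Lean on these libraries where they do the work, as an engineer would, in place of code of your own. Each camera call takes 0.05 s, during which the arm holds its last target. There are 200 camera calls.

### The job

The small steel cap cup has fallen over on the vaccination table: stand it upright in the middle of the round yellow mat and let go of it. Then lift the blue cap straight up off the disinfectant spray bottle and lower it, without dropping it, into the cup so that it stands on the cup's floor, open end down. Leave the bottle standing where it is and do not disturb the other things.

Things in the scene. Friction and masses are not known exactly. Their poses are not given: they have to be found in the camera images.
- cup: Open steel cup, 76 mm tall: square foot 60 x 60 x 12 mm under a round cup, outer diameter 60, inner 54, inner floor 24 mm above the underside; 0.25 kg. Origin: centre of the underside; z: axis towards the mouth; x, y square to the foot. Starts lying on a flat of the foot (axis 30 mm above the table; it does not roll), mouth away from the robot (world +x), up to 60 degrees either way.
- mat: Round yellow mat with a thin orange circle, 120 mm diameter, 3 mm thick, fixed on the table. Origin at the centre of its underside (table level); z up.
- bottle: Disinfectant spray bottle, standing, loose, 0.45 kg: white round body 72 mm diameter with a green band, shoulder at 110 mm height where the cap rests, then a spray pump (collar 32 mm diameter and 18 mm high, thin stem, head 22 mm diameter) up to 183 mm. Origin: centre of the underside, z up.
- cap: Blue round cap over the pump, loose, 42 mm outer and 36 mm inner diameter, 90 mm tall, closed flat top, open underneath, 0.04 kg. Origin at the centre of its open lower rim, z up to the closed top. It starts resting on the bottle's shoulder, so its top is 200 mm above the table; it must be raised 75 mm to clear the pump.
- canister: Bystander: steel canister with lid and small knob, standing, 83 mm diameter, 119 mm tall. Origin at the centre of the underside.
- gel: Bystander: clear gel dispenser with green band and white pump, standing, 68 mm diameter, 145 mm tall. Origin at the centre of the underside.
- dish: Bystander: shallow steel dish, 96 mm diameter, 22 mm tall. Origin at the centre of the underside.
- icepack: Bystander: blue ice pack lying flat, 75 mm (x) x 120 mm (y) x 24 mm. Origin at the centre of the underside.
- swabbox: Bystander: cardboard box, 100 mm (x) x 75 mm (y) x 60 mm. Origin at the centre of the underside.
- vialjar: Bystander: amber jar with black lid, 60 mm diameter, 85 mm tall. Origin at the centre of the underside.
- logger: Bystander: grey temperature logger, 60 mm (x) x 110 mm (y) x 26 mm. Origin at the centre of the underside.
- steellid: Bystander: loose steel lid of a canister lying flat, 90 mm diameter, 28 mm tall with its knob. Origin at the centre of the underside.

How it is judged (in metres and radians):
On the way, in this order (a step that is already met when the one before it is completed fails the run):
1. the cup stands upright on the mat, released, with the cap still on the bottle (angle between cup's own z axis and vertical below 0.15 rad and horizontal distance between cup and mat below 0.025 m and height (world z) of cup below 0.01 m and contact force between cup and the fingers below 0.1 N and linear speed of cup below 0.02 m/s and z of cap in the frame of bottle below 0.13 m), for 0.2 s.
2. the cap has been lifted clear of the pump above the standing bottle (height (world z) of cap above 0.18 m and horizontal distance between cap and bottle below 0.03 m and angle between bottle's own z axis and vertical below 0.2 rad), for 0.05 s.
At the end, for the whole second after the job is handed in: The cup stands upright (within 0.15 rad) on the mat, its axis within 25 mm of the mat's centre; the cap stands in it, open end down, its rim on the cup's floor (within 9 mm) and tilted less than 0.3 rad; the bottle stands upright within 30 mm of where it began; all are at rest (angle between cup's own z axis and vertical below 0.15 rad and horizontal distance between cup and mat below 0.025 m and height (world z) of cup below 0.01 m and horizontal distance between cap and cup below 0.015 m and z of cap in the frame of cup below 0.033 m and angle between cap's own z axis and vertical below 0.3 rad and angle between bottle's own z axis and vertical below 0.1 rad and distance of bottle from where it was at the start of the episode below 0.03 m and linear speed of each of cap, cup below 0.02 m/s); the robot touches nothing.
It fails at once if the bottle is tipped by more than 0.4 rad (angle between bottle's own z axis and vertical above 0.4 rad).
It fails at once if the cap is dropped into or beside the cup (faster than 0.8 m/s within 50 mm of it) (horizontal distance between cap and cup below 0.05 m and linear speed of cap above 0.8 m/s).
It fails at once if a bystander is moved by more than 30 mm or tipped (distance of any of canister, gel, dish, icepack, swabbox, vialjar, logger, steellid from where it was at the start of the episode above 0.03 m or angle between any of canister, gel, dish, icepack, swabbox, vialjar, logger, steellid's own z axis and vertical above 0.5 rad).
It also fails if it takes over 72 s, if anything falls off the work surface, if the arm or the gripper's body presses on something with over 40 N, if the wrist force passes 120 N, or if a joint passes its speed limit or range.

## Working session

There is one attempt and no reset: what is moved stays moved. The work goes in short steps, Python scripts to look and compute and a tool call to move; the robot and the scene stay as the last step left them, time stands still between calls to the robot, and variables do not carry over. Pictures are saved under pics/ and viewed, at most 10 in all, crops included, and the job is handed in when it is done.

Besides the shell and the picture viewer there is one more tool, called as name([rows], argument=value, ...), one row to a line, values as JSON. carry_out: Moves the arm, as the interface text tells. Shift numbers are shares of 0.02 m and turn numbers shares of 90 degrees, none past 1 either way. Its arguments: {"type":"object","properties":{"moves":{"type":"array"},"hand":{"type":"number"},"squeeze":{"type":"number"}},"required":["moves"]}

```bash
mkdir -p pics; ls
python3 - <<'E'
from workcell import sensors, optics
import cv2, numpy as np
for n in ("scene","side"):
    p,d=optics.snapshot(n); cv2.imwrite(f"pics/{n}0.png",p[:,:,::-1]); np.savez(f"/tmp/{n}0.npz",p=p,d=d)
    print(n,optics.camera_info(n))
print(optics.camera_info("wrist")); print(sensors.read_state())
a=cv2.imread("pics/scene0.png")
E
```

```text
pics
scene {'mtx': array([[446.50090108,   0.        , 277.60430145],
       [  0.        , 446.50090108, 211.79863952],
       [  0.        ,   0.        ,   1.        ]]), 'position': array([1095.05818226,  555.53621696,  826.93843826]), 'attitude': array([ 0.34678637,  0.85235617, -0.36372911, -0.14466967])}
side {'mtx': array([[394.2207536 ,   0.        , 279.02999627],
       [  0.        , 394.2207536 , 207.14110314],
       [  0.        ,   0.        ,   1.        ]]), 'position': array([ 260.19550825, -669.5499957 ,  716.65325656]), 'attitude': array([ 0.88360985, -0.19172126,  0.0897623 , -0.41763539])}
{'mtx': array([[325.1922621 ,   0.        , 280.13352901],
       [  0.        , 325.1922621 , 210.51336041],
       [  0.        ,   0.        ,   1.        ]]), 'hand_eye': array([[-6.90737257e-04, -9.54429341e-01, -2.98436184e-01,
         8.01985333e+01],
       [ 9.99999692e-01, -7.70713783e-04,  1.50299482e-04,
         4.93919769e-01],
       [-3.73459116e-04, -2.98435989e-01,  9.54429579e-01,
        -1.31967374e+02],
       [ 0.00000000e+00,  0.00000000e+00,  0.00000000e+00,
         1.00000000e+00]])}
{'t': 0.1, 'joint_positions': array([-0.9688067 ,  0.50178934, -0.42681168,  1.55134896,  0.22079627,
        1.13831461, -0.21027161]), 'qd': array([-0.0009976 , -0.00341486, -0.00015299, -0.00273969,  0.00219723,
        0.00032756, -0.0006143 ]), 'joint_efforts': array([-1.20324839e-02, -5.67864203e+01, -5.83867729e+00, -2.79917353e+01,
       -6.89856475e-02,  2.40480609e-02,  1.97751694e-05]), 'tcp_pos': array([215.86007514, 612.47494795, 250.75884914]), 'tool_rot': array([ 1.68546594e-01,  9.85693274e-01, -8.83377966e-04, -1.87671187e-04]), 'wrist_force': array([-0.1297859 , -0.00321936, -0.14085638]), 'torque': array([ 0.00297148, -0.00927059, -0.033123  ]), 'gripper_force': 0.0, 'grip_width': 91.59315727730247}
```

View pics/scene0.png

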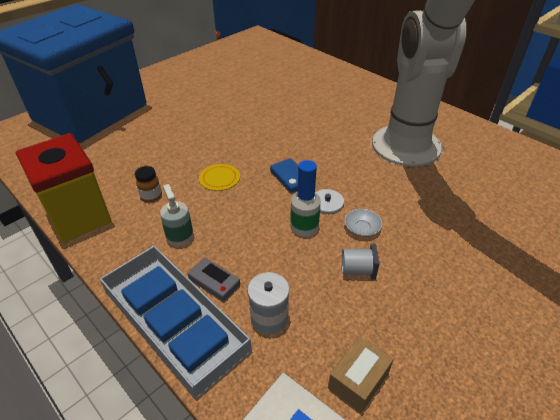

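View pics/side0.png

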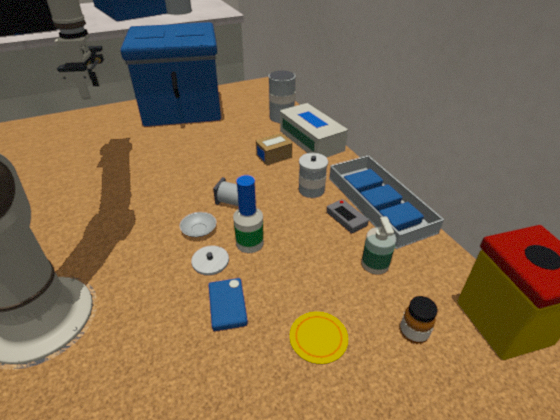

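The scene view shows the cup at (360,263), mat (219,177), bottle (305,213) with cap (307,180). In the side view they are at (230,193), (319,337), (249,230) and (246,195).

```bash
cat > h.py <<'E'
import numpy as np, cv2
from scipy.spatial.transform import Rotation as R
from scipy.optimize import least_squares
from workcell import sensors, optics
def cloud(n,p,d):
    c=optics.camera_info(n); K=c["mtx"]; v,u=np.mgrid[:420,:560]
    r=np.stack([(u-K[0,2])/K[0,0],(v-K[1,2])/K[1,1],np.ones(u.shape)],-1)*d[...,None]
    return r@R.from_quat(c["attitude"]).as_matrix().T+c["position"]
def circ(P,r=None):
    f=lambda q:np.hypot(P[:,0]-q[0],P[:,1]-q[1])-(r or q[2])
    return least_squares(f,[*P[:,:2].mean(0),r or 30],loss="soft_l1",f_scale=2).x.round(1)
def both(tag="0"):
    o={}
    for n in("scene","side"):
        z=np.load(f"/tmp/{n}{tag}.npz"); o[n]=(z["p"],cloud(n,z["p"],z["d"]),z["d"]>0)
    return o
E
python3 - <<'E'
from h import *
tops=[]
for n,(p,C,ok) in both().items():
    h=cv2.cvtColor(p,cv2.COLOR_RGB2HSV).astype(int); z=C[...,2]
    print(n,"table z",np.median(z[ok&(abs(z)<15)]))
    m=ok&(h[...,0]>22)&(h[...,0]<33)&(h[...,1]>200)&(h[...,2]>120)&(abs(z)<12)
    k,l,s,c=cv2.connectedComponentsWithStats(m.astype(np.uint8)); i=1+s[1:,4].argmax(); P=C[l==i]
    print("mat",s[i],cv2.minEnclosingCircle(P[:,:2].astype(np.float32)),np.median(P[:,2]))
    m=ok&(h[...,0]>100)&(h[...,0]<125)&(h[...,1]>150)&(z>125)&(z<215)&(C[...,0]<700)&(C[...,0]>250)&(abs(C[...,1])<350)
    k,l,s,c=cv2.connectedComponentsWithStats(m.astype(np.uint8)); i=1+s[1:,4].argmax(); P=C[l==i]
    print("cap",s[i],circ(P[(P[:,2]<192)],21),np.percentile(P[:,2],[2,98])); cc=circ(P[(P[:,2]<192)],21)
    near=ok&(np.hypot(C[...,0]-cc[0],C[...,1]-cc[1])<45)&(z>30)&(z<95); print("bottle",circ(C[near],36),near.sum())
# top view map
mp=np.zeros((500,800,3),np.uint8)+40 # x 300..800 rows, y -400..400
H=np.zeros((500,800))-99
for n,(p,C,ok) in both().items():
    for (x,y,z),col in zip(C[ok],p[ok]):
        a,b=int(x-250),int(400-y)
        if 0<=a<500 and 0<=b<800 and -20<z<260 and z>H[a,b]: H[a,b]=z; mp[a,b]=col[::-1]
cv2.imwrite("pics/top.png",cv2.flip(cv2.dilate(mp,np.ones((2,2))),0))
E
```

```text
scene table z 1.0168085793617365
mat [205 167  29  19 426] ((519.3452758789062, -287.9338073730469), 44.360862731933594) 4.410947776614989
cap [298 161  18  36 574] [489.5  22.4  21. ] [127.05308861 202.36098012]
bottle [490.   22.8  36. ] 578
side table z -0.21187571979965014
mat [ 297  318   44   38 1282] ((520.9830322265625, -287.8970031738281), 44.562320709228516) 2.9066639755911297
cap [237 176  18  36 542] [490.9  22.1  21. ] [126.96762399 200.98702167]
bottle [490.8  21.6  36. ] 620
```

View pics/top.png

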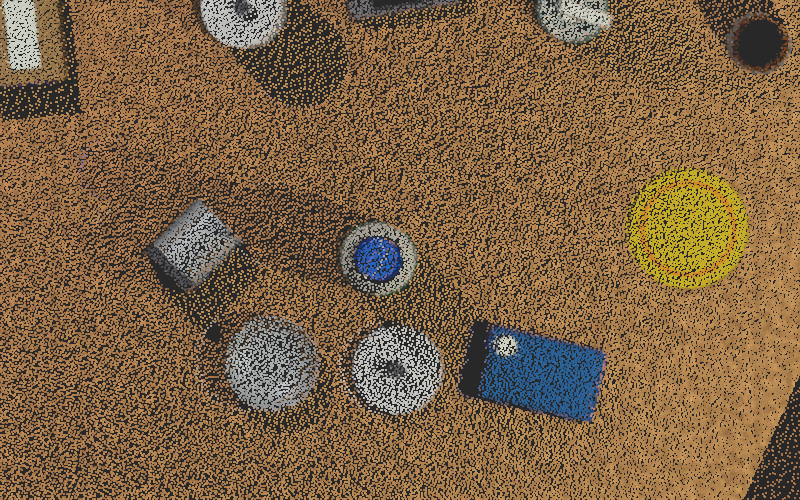

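The mat comes out at (520,-288) and the bottle and cap at (490.5,22), with the cap top at about 201. Now I'll fit the cup's pose.

Run:
```python
from h import *
A=[]
for n,(p,C,ok) in both().items():
    m=ok&(abs(C[...,0]-505)<60)&(abs(C[...,1]-204)<60)&(C[...,2]>8)&(C[...,2]<75)
    P=C[m]; A.append(P); print(n,len(P),np.percentile(P[:,2],[2,50,98]),P[:,:2].mean(0))
def sd(P,q):  # signed distance to barrel+foot, q=x,y of underside centre, yaw, axis height
    m=np.array([np.cos(q[2]),np.sin(q[2]),0]); nn=np.array([-m[1],m[0],0])
    D=P-[q[0],q[1],q[3]]; a=D@m; b=D@nn; z=D[:,2]; r=np.hypot(b,z)
    def box(dx,dy): return np.hypot(np.maximum(dx,0),np.maximum(dy,0))+np.minimum(np.maximum(dx,dy),0)
    d1=box(np.abs(a-44)-32,r-30); d1i=box(np.abs(a-51)-27,r-27)
    d1=np.maximum(d1,-d1i)
    d2=box(np.abs(a-6)-6,np.maximum(abs(b),abs(z))-30)
    return np.minimum(d1,d2)
for nm,P in(("scene",A[0]),("side",A[1]),("both",np.vstack(A))):
  best=None
  for y0 in np.radians(range(-60,61,10)):
    c=P[:,:2].mean(0)-35*np.array([np.cos(y0),np.sin(y0)])
    s=least_squares(lambda q:sd(P,q),[*c,y0,30],loss="soft_l1",f_scale=2,x_scale=[10,10,.2,5])
    if best is None or s.cost<best.cost: best=s
  q=best.x; print(nm,q.round(2),np.degrees(q[2]).round(1),"rms",np.sqrt(np.mean(sd(P,q)**2)).round(2),"axis pt 44:",(q[:2]+44*np.array([np.cos(q[2]),np.sin(q[2])])).round(1))
```

```text
scene 1000 [12.51995797 52.57675764 62.50245096] [511.75575301 216.35962868]
side 513 [13.89060005 48.74751373 60.89787527] [487.8496955  196.28477804]
scene [475.44 234.03  -0.77  31.15] -44.0 rms 1.01 axis pt 44: [507.1 203.5]
side [476.85 233.01  -0.8   29.92] -46.1 rms 1.12 axis pt 44: [507.4 201.3]
both [475.7  233.99  -0.78  31.08] -44.5 rms 1.1 axis pt 44: [507.1 203.1]
```

carry_out([
  {"x": 0.68, "y": -0.92, "z": 0, "az": -0.0355},
  {"x": 0.68, "y": -0.92, "z": 0, "az": -0.0355},
  {"x": 0.68, "y": -0.92, "z": 0, "az": -0.0355},
  {"x": 0.68, "y": -0.92, "z": 0, "az": -0.0355},
  {"x": 0.68, "y": -0.92, "z": 0, "az": -0.0355},
  {"x": 0.68, "y": -0.92, "z": 0, "az": -0.0355},
  {"x": 0.68, "y": -0.92, "z": 0, "az": -0.0355},
  {"x": 0.68, "y": -0.92, "z": 0, "az": -0.0355},
], hand=-1)

```text
invalid input at $.moves[0]: expected keys x, y, z, ax, ay, az
```

carry_out([
  {"x": 0.68, "y": -0.92, "ax": 0.0295, "ay": 0.0295},
  {"x": 0.68, "y": -0.92, "ax": 0.0295, "ay": 0.0295},
  {"x": 0.68, "y": -0.92, "ax": 0.0295, "ay": 0.0295},
  {"x": 0.68, "y": -0.92, "ax": 0.0295, "ay": 0.0295},
  {"x": 0.68, "y": -0.92, "ax": 0.0295, "ay": 0.0295},
  {"x": 0.68, "y": -0.92, "ax": 0.0295, "ay": 0.0295},
  {"x": 0.68, "y": -0.92, "ax": 0.0295, "ay": 0.0295},
  {"x": 0.68, "y": -0.92, "ax": 0.0295, "ay": 0.0295},
])

```text
invalid input at $.moves[0]: expected keys x, y, z, ax, ay, az
```

```bash
cat > st.py <<'E'
from h import *
s=sensors.read_state(); M=R.from_quat(s["tool_rot"]).as_matrix()
print("t",s["t"],"tcp",s["tcp_pos"].round(1),"F",s["wrist_force"].round(1),"w",round(s["grip_width"],1),"gf",round(s["gripper_force"],1)); print("q",s["joint_positions"].round(2)); print("grasp",(s["tcp_pos"]+6*M[:,2]).round(1),"R",M.round(3).tolist())
E
python3 st.py
```

```text
t 0.1 tcp [215.9 612.5 250.8] F [-0.1 -0.  -0.1] w 91.6 gf 0.0
q [-0.97  0.5  -0.43  1.55  0.22  1.14 -0.21]
grasp [215.9 612.5 244.8] R [[-0.943, 0.332, -0.001], [0.332, 0.943, -0.002], [0.0, -0.002, -1.0]]
```

All six keys are needed in every row.

carry_out([
  {"x": 0.68, "y": -0.92, "z": 0, "ax": 0, "ay": 0, "az": -0.0355},
  {"x": 0.68, "y": -0.92, "z": 0, "ax": 0, "ay": 0, "az": -0.0355},
  {"x": 0.68, "y": -0.92, "z": 0, "ax": 0, "ay": 0, "az": -0.0355},
  {"x": 0.68, "y": -0.92, "z": 0, "ax": 0, "ay": 0, "az": -0.0355},
  {"x": 0.68, "y": -0.92, "z": 0, "ax": 0, "ay": 0, "az": -0.0355},
  {"x": 0.68, "y": -0.92, "z": 0, "ax": 0, "ay": 0, "az": -0.0355},
  {"x": 0.68, "y": -0.92, "z": 0, "ax": 0, "ay": 0, "az": -0.0355},
  {"x": 0.68, "y": -0.92, "z": 0, "ax": 0, "ay": 0, "az": -0.0355},
], hand=-1)

```text
t: 0.77
tcp_pos: [325.2, 464.6, 251.3]
tool_rot: [0.384, 0.923, -0.0, -0.0]
wrist_force: [-0.9, -0.5, -0.5]
grip_width: 91.9
gripper_force: 0.0
```

carry_out([
  {"x": 0.68, "y": -0.92, "z": 0, "ax": 0.0295, "ay": 0.0295, "az": 0},
  {"x": 0.68, "y": -0.92, "z": 0, "ax": 0.0295, "ay": 0.0295, "az": 0},
  {"x": 0.68, "y": -0.92, "z": 0, "ax": 0.0295, "ay": 0.0295, "az": 0},
  {"x": 0.68, "y": -0.92, "z": 0, "ax": 0.0295, "ay": 0.0295, "az": 0},
  {"x": 0.68, "y": -0.92, "z": 0, "ax": 0.0295, "ay": 0.0295, "az": 0},
  {"x": 0.68, "y": -0.92, "z": 0, "ax": 0.0295, "ay": 0.0295, "az": 0},
  {"x": 0.68, "y": -0.92, "z": 0, "ax": 0.0295, "ay": 0.0295, "az": 0},
  {"x": 0.68, "y": -0.92, "z": 0, "ax": 0.0295, "ay": 0.0295, "az": 0},
])

```text
t: 1.43
tcp_pos: [434.3, 317.5, 251.9]
tool_rot: [0.369, 0.892, 0.1, -0.241]
wrist_force: [1.1, 0.3, -0.6]
grip_width: 92.1
gripper_force: 0.0
```

```bash
python3 st.py
```

```text
t 1.4333 tcp [434.3 317.5 251.9] F [ 1.1  0.3 -0.6] w 92.1 gf 0.0
q [-0.15  0.42 -0.31  1.76 -0.4   1.19  0.53]
grasp [432.1 319.6 246.7] R [[-0.611, 0.707, -0.355], [0.611, 0.707, 0.357], [0.503, 0.001, -0.864]]
```

carry_out([
  {"x": 0.67, "y": -0.93, "z": -0.8, "ax": 0, "ay": 0, "az": 0},
  {"x": 0.67, "y": -0.93, "z": -0.8, "ax": 0, "ay": 0, "az": 0},
  {"x": 0.67, "y": -0.93, "z": -0.8, "ax": 0, "ay": 0, "az": 0},
  {"x": 0.67, "y": -0.93, "z": -0.8, "ax": 0, "ay": 0, "az": 0},
  {"x": 0.67, "y": -0.93, "z": -0.8, "ax": 0, "ay": 0, "az": 0},
  {"x": 0.67, "y": -0.93, "z": -0.8, "ax": 0, "ay": 0, "az": 0},
  {"x": 0.67, "y": -0.93, "z": -0.8, "ax": 0, "ay": 0, "az": 0},
  {"x": 0.67, "y": -0.93, "z": -0.8, "ax": 0, "ay": 0, "az": 0},
])

```text
t: 2.1
tcp_pos: [541.0, 168.8, 122.4]
tool_rot: [0.369, 0.892, 0.099, -0.24]
wrist_force: [-0.3, 0.6, -0.1]
grip_width: 91.7
gripper_force: 0.0
```

```bash
cat >> h.py <<'E'
def wcloud(tag):
    s=sensors.read_state(); p,d=optics.snapshot("wrist"); c=optics.camera_info("wrist"); K=c["mtx"]; v,u=np.mgrid[:420,:560]
    x=(u-K[0,2])/K[0,0]; y=(v-K[1,2])/K[1,1]; th=np.hypot(x,y)+1e-9
    r=np.stack([np.tan(th)*x/th,np.tan(th)*y/th,np.ones(u.shape)],-1)*d[...,None]
    T=c["hand_eye"]; Q=r@T[:3,:3].T+T[:3,3]
    M=R.from_quat(s["tool_rot"]).as_matrix()
    cv2.imwrite(f"pics/{tag}.png",p[:,:,::-1])
    return p,Q,Q@M.T+s["tcp_pos"],(d>0)&(th<1.4)
E
python3 st.py
python3 - <<'E'
from h import *
p,Q,C,ok=wcloud("w1"); np.savez("/tmp/w1.npz",C=C,ok=ok)
m=ok&(abs(C[...,0]-505)<60)&(abs(C[...,1]-204)<60)&(C[...,2]>8)&(C[...,2]<64)
print(m.sum(),C[m].mean(0),np.percentile(C[m][:,2],[2,50,98]),np.median(C[ok&(abs(C[...,2])<10)][:,2]))
E
```

```text
t 2.1 tcp [541.  168.8 122.4] F [-0.3  0.6 -0.1] w 91.7 gf 0.0
q [ 0.03  0.7  -0.21  1.64 -0.31  1.16  0.81]
grasp [538.9 170.9 117.3] R [[-0.612, 0.707, -0.355], [0.612, 0.707, 0.354], [0.501, -0.0, -0.865]]
8204 [504.16563912 207.02357851  53.79133071] [37.9387602  56.38908951 59.69018317] -1.0069869381571692
```

View pics/w1.png

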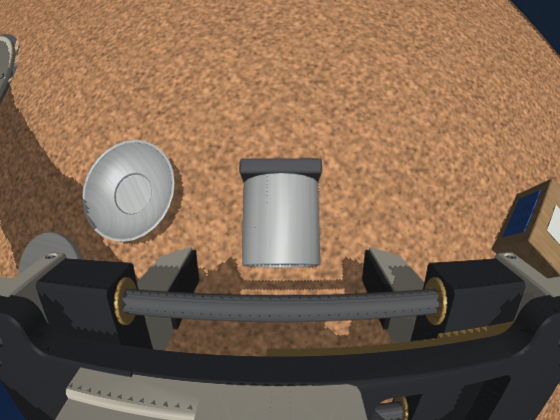

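The wrist view shows the cup centred between the fingers, with its foot at (281,168) and its mouth at (281,265). I'll descend and grip.

carry_out([
  {"x": -0.25, "y": 0.25, "z": -0.72, "ax": 0, "ay": 0, "az": 0},
  {"x": -0.25, "y": 0.25, "z": -0.72, "ax": 0, "ay": 0, "az": 0},
  {"x": -0.25, "y": 0.25, "z": -0.72, "ax": 0, "ay": 0, "az": 0},
  {"x": -0.25, "y": 0.25, "z": -0.72, "ax": 0, "ay": 0, "az": 0},
  {"x": -0.25, "y": 0.25, "z": -0.72, "ax": 0, "ay": 0, "az": 0},
  {"x": -0.25, "y": 0.25, "z": -0.72, "ax": 0, "ay": 0, "az": 0},
  {"x": 0, "y": 0, "z": 0, "ax": 0, "ay": 0, "az": 0},
  {"x": 0, "y": 0, "z": 0, "ax": 0, "ay": 0, "az": 0},
])

```text
t: 2.82
tcp_pos: [509.6, 200.0, 36.7]
tool_rot: [0.369, 0.892, 0.099, -0.241]
wrist_force: [-0.7, 0.4, -0.6]
grip_width: 92.0
gripper_force: 0.0
```

carry_out([
  {"x": 0, "y": 0, "z": 0, "ax": 0, "ay": 0, "az": 0},
  {"x": 0, "y": 0, "z": 0, "ax": 0, "ay": 0, "az": 0},
  {"x": 0, "y": 0, "z": 0, "ax": 0, "ay": 0, "az": 0},
  {"x": 0, "y": 0, "z": 0, "ax": 0, "ay": 0, "az": 0},
  {"x": 0, "y": 0, "z": 0, "ax": 0, "ay": 0, "az": 0},
  {"x": 0, "y": 0, "z": 0, "ax": 0, "ay": 0, "az": 0},
  {"x": 0, "y": 0, "z": 0, "ax": 0, "ay": 0, "az": 0},
  {"x": 0, "y": 0, "z": 0, "ax": 0, "ay": 0, "az": 0},
], hand=1, squeeze=30)

```text
t: 3.48
tcp_pos: [511.3, 199.6, 37.6]
tool_rot: [0.37, 0.892, 0.099, -0.239]
wrist_force: [0.2, -1.6, 2.3]
grip_width: 60.0
gripper_force: 30.0
```

```bash
python3 st.py
```

```text
t 3.4833 tcp [511.3 199.6  37.6] F [ 0.2 -1.6  2.3] w 60.0 gf 30.0
q [-0.    0.79 -0.23  1.72 -0.32  0.98  0.82]
grasp [509.2 201.7  32.4] R [[-0.613, 0.707, -0.353], [0.612, 0.707, 0.354], [0.5, 0.001, -0.866]]
```

Grip is firm at 60.0 mm. I'll lift and turn the cup upright in the air.

carry_out([
  {"x": 0, "y": 0, "z": 1, "ax": 0, "ay": 0, "az": 0},
  {"x": 0, "y": 0, "z": 1, "ax": 0, "ay": 0, "az": 0},
  {"x": 0, "y": 0, "z": 1, "ax": -0.047, "ay": -0.047, "az": 0},
  {"x": 0, "y": 0, "z": 1, "ax": -0.047, "ay": -0.047, "az": 0},
  {"x": 0, "y": 0, "z": 1, "ax": -0.047, "ay": -0.047, "az": 0},
  {"x": 0, "y": 0, "z": 1, "ax": -0.047, "ay": -0.047, "az": 0},
  {"x": 0, "y": 0, "z": 1, "ax": -0.047, "ay": -0.047, "az": 0},
  {"x": 0, "y": 0, "z": 1, "ax": -0.047, "ay": -0.047, "az": 0},
])

```text
t: 4.15
tcp_pos: [510.5, 200.1, 198.7]
tool_rot: [0.382, 0.923, -0.02, 0.05]
wrist_force: [-1.5, 0.7, -3.1]
grip_width: 59.9
gripper_force: 30.0
```

carry_out([
  {"x": 0, "y": 0, "z": 0.75, "ax": -0.047, "ay": -0.047, "az": 0},
  {"x": 0, "y": 0, "z": 0.75, "ax": -0.047, "ay": -0.047, "az": 0},
  {"x": 0, "y": 0, "z": 0.75, "ax": -0.047, "ay": -0.047, "az": 0},
  {"x": 0, "y": 0, "z": 0.75, "ax": -0.047, "ay": -0.047, "az": 0},
  {"x": 0, "y": 0, "z": 0.75, "ax": -0.047, "ay": -0.047, "az": 0},
  {"x": 0, "y": 0, "z": 0.75, "ax": -0.047, "ay": -0.047, "az": 0},
  {"x": 0, "y": 0, "z": 0.75, "ax": -0.047, "ay": -0.047, "az": 0},
  {"x": 0, "y": 0, "z": 0.75, "ax": -0.047, "ay": -0.047, "az": 0},
])

```text
t: 4.82
tcp_pos: [510.1, 201.0, 318.0]
tool_rot: [0.34, 0.824, -0.173, 0.419]
wrist_force: [-0.4, 0.3, -3.1]
grip_width: 60.0
gripper_force: 30.0
```

```bash
python3 st.py
```

```text
t 4.8167 tcp [510.1 201.  318. ] F [-0.4  0.3 -3.1] w 60.0 gf 30.0
q [-0.99  0.3   0.05  1.99  0.98  1.26 -0.68]
grasp [513.5 197.6 314.5] R [[-0.417, 0.705, 0.573], [0.416, 0.709, -0.57], [-0.808, 0.001, -0.589]]
```

carry_out([
  {"x": 0.02, "y": -1, "z": 0, "ax": -0.047, "ay": -0.047, "az": 0},
  {"x": 0.02, "y": -1, "z": 0, "ax": 0, "ay": 0, "az": -0.07},
  {"x": 0.02, "y": -1, "z": 0, "ax": 0, "ay": 0, "az": -0.07},
  {"x": 0.02, "y": -1, "z": 0, "ax": 0, "ay": 0, "az": -0.07},
  {"x": 0.02, "y": -1, "z": 0, "ax": 0, "ay": 0, "az": -0.07},
  {"x": 0.02, "y": -1, "z": 0, "ax": 0, "ay": 0, "az": -0.07},
  {"x": 0.02, "y": -1, "z": 0, "ax": 0, "ay": 0, "az": -0.07},
  {"x": 0.02, "y": -1, "z": 0, "ax": 0, "ay": 0, "az": -0.07},
])

```text
t: 5.48
tcp_pos: [513.6, 40.4, 316.3]
tool_rot: [0.609, 0.618, -0.35, 0.353]
wrist_force: [0.9, 0.0, -2.2]
grip_width: 60.3
gripper_force: 30.0
```

carry_out([
  {"x": 0.02, "y": -1, "z": 0, "ax": 0, "ay": 0, "az": -0.07},
  {"x": 0.02, "y": -1, "z": 0, "ax": 0, "ay": 0, "az": 0},
  {"x": 0.02, "y": -1, "z": 0, "ax": 0, "ay": 0, "az": 0},
  {"x": 0.02, "y": -1, "z": 0, "ax": 0, "ay": 0, "az": 0},
  {"x": 0.02, "y": -1, "z": 0, "ax": 0, "ay": 0, "az": 0},
  {"x": 0.02, "y": -1, "z": 0, "ax": 0, "ay": 0, "az": 0},
  {"x": 0.02, "y": -1, "z": 0, "ax": 0, "ay": 0, "az": 0},
  {"x": 0.02, "y": -1, "z": 0, "ax": 0, "ay": 0, "az": 0},
])

```text
t: 6.15
tcp_pos: [516.8, -120.5, 316.4]
tool_rot: [0.641, 0.585, -0.368, 0.334]
wrist_force: [-0.3, 0.7, -2.2]
grip_width: 59.9
gripper_force: 30.0
```

carry_out([
  {"x": 0.02, "y": -1, "z": 0, "ax": 0, "ay": 0, "az": 0},
  {"x": 0.02, "y": -1, "z": 0, "ax": 0, "ay": 0, "az": 0},
  {"x": 0.02, "y": -1, "z": 0, "ax": 0, "ay": 0, "az": 0},
  {"x": 0.02, "y": -1, "z": 0, "ax": 0, "ay": 0, "az": 0},
  {"x": 0.02, "y": -1, "z": 0, "ax": 0, "ay": 0, "az": 0},
  {"x": 0.02, "y": -1, "z": 0, "ax": 0, "ay": 0, "az": 0},
  {"x": 0.02, "y": -1, "z": 0, "ax": 0, "ay": 0, "az": 0},
  {"x": 0.02, "y": -1, "z": 0, "ax": 0, "ay": 0, "az": 0},
])

```text
t: 6.82
tcp_pos: [520.1, -280.4, 316.3]
tool_rot: [0.641, 0.585, -0.368, 0.334]
wrist_force: [0.9, -0.3, -2.6]
grip_width: 59.9
gripper_force: 30.0
```

```bash
python3 st.py
python3 - <<'E'
from h import *
p,d=optics.snapshot("side"); cv2.imwrite("pics/side1.png",p[:,:,::-1])
E
```

```text
t 6.8167 tcp [ 520.1 -280.4  316.3] F [ 0.9 -0.3 -2.6] w 59.9 gf 30.0
q [-0.42  0.44  0.45  1.92  0.94  1.18 -0.65]
grasp [ 519.6 -285.5  313.3] R [[0.046, 0.996, -0.081], [0.504, -0.093, -0.859], [-0.862, -0.001, -0.506]]
```

View pics/side1.png

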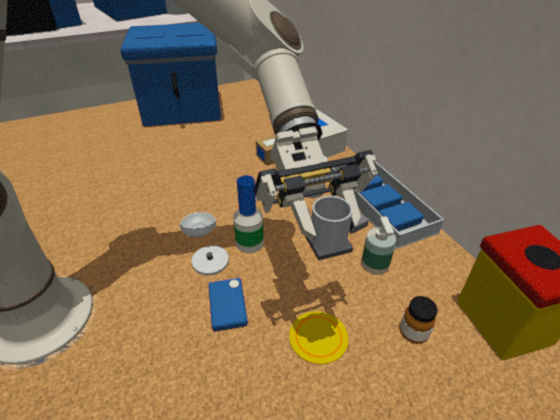

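The side view shows the cup upright at about (330,228), hanging above the mat, which is at (319,337). Lowering it now.

carry_out([
  {"x": 0, "y": 0, "z": -1, "ax": 0, "ay": 0, "az": 0},
  {"x": 0, "y": 0, "z": -1, "ax": 0, "ay": 0, "az": 0},
  {"x": 0, "y": 0, "z": -1, "ax": 0, "ay": 0, "az": 0},
  {"x": 0, "y": 0, "z": -1, "ax": 0, "ay": 0, "az": 0},
  {"x": 0, "y": 0, "z": -1, "ax": 0, "ay": 0, "az": 0},
  {"x": 0, "y": 0, "z": -1, "ax": 0, "ay": 0, "az": 0},
  {"x": 0, "y": 0, "z": -1, "ax": 0, "ay": 0, "az": 0},
  {"x": 0, "y": 0, "z": -1, "ax": 0, "ay": 0, "az": 0},
])

```text
t: 7.53
tcp_pos: [520.3, -279.2, 155.4]
tool_rot: [0.641, 0.585, -0.368, 0.334]
wrist_force: [-0.4, 0.9, -3.1]
grip_width: 60.7
gripper_force: 30.0
```

carry_out([
  {"x": 0, "y": 0, "z": -1, "ax": 0, "ay": 0, "az": 0},
  {"x": 0, "y": 0, "z": -1, "ax": 0, "ay": 0, "az": 0},
  {"x": 0, "y": 0, "z": -1, "ax": 0, "ay": 0, "az": 0},
  {"x": 0, "y": 0, "z": -0.6, "ax": 0, "ay": 0, "az": 0},
  {"x": 0, "y": 0, "z": -0.4, "ax": 0, "ay": 0, "az": 0},
  {"x": 0, "y": 0, "z": -0.3, "ax": 0, "ay": 0, "az": 0},
  {"x": 0, "y": 0, "z": -0.2, "ax": 0, "ay": 0, "az": 0},
  {"x": 0, "y": 0, "z": 0, "ax": 0, "ay": 0, "az": 0},
])

```text
t: 8.2
tcp_pos: [520.6, -280.0, 67.1]
tool_rot: [0.641, 0.584, -0.368, 0.335]
wrist_force: [0.2, -0.1, -1.7]
grip_width: 60.2
gripper_force: 30.0
```

```bash
python3 st.py
python3 - <<'E'
from h import *
for n in("side","scene"):
    p,d=optics.snapshot(n); C=cloud(n,p,d); np.savez(f"/tmp/{n}2.npz",p=p,d=d)
    m=(d>0)&(np.hypot(C[...,0]-520,C[...,1]+288)<48)&(C[...,2]>6)&(C[...,2]<100)
    z=C[m][:,2]; print(n,m.sum(),np.percentile(z,[1,99]).round(1), C[m&(C[...,2]<22)].mean(0).round(1))
    # rim
    r=C[m&(C[...,2]>np.percentile(z,99)-5)]; print("rim/top",circ(r,30) if len(r)>5 else len(r))
E
```

```text
t 8.2 tcp [ 520.6 -280.    67.1] F [ 0.2 -0.1 -1.7] w 60.2 gf 30.0
q [-0.39  0.91  0.4   1.94  0.99  0.88 -1.05]
grasp [ 520.1 -285.1   64.1] R [[0.047, 0.996, -0.081], [0.503, -0.094, -0.859], [-0.863, -0.0, -0.505]]
side 1836 [19.7 94.3] [ 507.9 -312.3   18.2]
rim/top [ 520.1 -288.1   30. ]
scene 219 [ 6.2 96.9] [ 517.5 -258.4   10.7]
rim/top [ 521.2 -284.4   30. ]
```

carry_out([
  {"x": 0, "y": -0.05, "z": -0.1, "ax": 0, "ay": 0, "az": 0},
  {"x": 0, "y": 0, "z": -0.1, "ax": 0, "ay": 0, "az": 0},
  {"x": 0, "y": 0, "z": -0.1, "ax": 0, "ay": 0, "az": 0},
  {"x": 0, "y": 0, "z": -0.1, "ax": 0, "ay": 0, "az": 0},
  {"x": 0, "y": 0, "z": -0.1, "ax": 0, "ay": 0, "az": 0},
  {"x": 0, "y": 0, "z": -0.05, "ax": 0, "ay": 0, "az": 0},
  {"x": 0, "y": 0, "z": -0.05, "ax": 0, "ay": 0, "az": 0},
  {"x": 0, "y": 0, "z": 0, "ax": 0, "ay": 0, "az": 0},
])

```text
t: 8.97
tcp_pos: [520.3, -281.1, 55.1]
tool_rot: [0.641, 0.584, -0.368, 0.335]
wrist_force: [-0.4, -0.6, -2.4]
grip_width: 60.3
gripper_force: 30.0
```

carry_out([
  {"x": 0, "y": 0, "z": -0.05, "ax": 0, "ay": 0, "az": 0},
  {"x": 0, "y": 0, "z": -0.05, "ax": 0, "ay": 0, "az": 0},
  {"x": 0, "y": 0, "z": 0, "ax": 0, "ay": 0, "az": 0},
  {"x": 0, "y": 0, "z": 0, "ax": 0, "ay": 0, "az": 0},
  {"x": 0, "y": 0, "z": 0, "ax": 0, "ay": 0, "az": 0},
  {"x": 0, "y": 0, "z": 0, "ax": 0, "ay": 0, "az": 0},
  {"x": 0, "y": 0, "z": 0, "ax": 0, "ay": 0, "az": 0},
  {"x": 0, "y": 0, "z": 0, "ax": 0, "ay": 0, "az": 0},
])

```text
t: 9.63
tcp_pos: [520.5, -281.1, 53.4]
tool_rot: [0.641, 0.584, -0.368, 0.335]
wrist_force: [-0.8, 0.2, -0.8]
grip_width: 60.3
gripper_force: 30.0
```

carry_out([
  {"x": 0, "y": 0, "z": -0.05, "ax": 0, "ay": 0, "az": 0},
  {"x": 0, "y": 0, "z": -0.05, "ax": 0, "ay": 0, "az": 0},
  {"x": 0, "y": 0, "z": 0, "ax": 0, "ay": 0, "az": 0},
  {"x": 0, "y": 0, "z": 0, "ax": 0, "ay": 0, "az": 0},
  {"x": 0, "y": 0, "z": 0, "ax": 0, "ay": 0, "az": 0},
  {"x": 0, "y": 0, "z": 0, "ax": 0, "ay": 0, "az": 0},
  {"x": 0, "y": 0, "z": 0, "ax": 0, "ay": 0, "az": 0},
  {"x": 0, "y": 0, "z": 0, "ax": 0, "ay": 0, "az": 0},
])

```text
t: 10.3
tcp_pos: [520.4, -281.3, 53.1]
tool_rot: [0.641, 0.583, -0.369, 0.336]
wrist_force: [-1.9, 7.1, 10.2]
grip_width: 60.2
gripper_force: 30.0
```

Contact at 10 N. I'll release, then back out along the tool axis.

carry_out([
  {"x": 0, "y": 0, "z": 0.05, "ax": 0, "ay": 0, "az": 0},
  {"x": 0, "y": 0, "z": 0, "ax": 0, "ay": 0, "az": 0},
  {"x": 0, "y": 0, "z": 0, "ax": 0, "ay": 0, "az": 0},
  {"x": 0, "y": 0, "z": 0, "ax": 0, "ay": 0, "az": 0},
  {"x": 0, "y": 0, "z": 0, "ax": 0, "ay": 0, "az": 0},
  {"x": 0, "y": 0, "z": 0, "ax": 0, "ay": 0, "az": 0},
  {"x": 0, "y": 0, "z": 0, "ax": 0, "ay": 0, "az": 0},
  {"x": 0, "y": 0, "z": 0, "ax": 0, "ay": 0, "az": 0},
], hand=-1)

```text
t: 10.97
tcp_pos: [520.3, -281.2, 52.2]
tool_rot: [0.641, 0.584, -0.368, 0.335]
wrist_force: [-0.9, 0.2, 1.4]
grip_width: 91.9
gripper_force: 0.0
```

carry_out([
  {"x": 0.04, "y": 0.43, "z": 0.25, "ax": 0, "ay": 0, "az": 0},
  {"x": 0.04, "y": 0.43, "z": 0.25, "ax": 0, "ay": 0, "az": 0},
  {"x": 0.04, "y": 0.43, "z": 0.25, "ax": 0, "ay": 0, "az": 0},
  {"x": 0.04, "y": 0.43, "z": 0.25, "ax": 0, "ay": 0, "az": 0},
  {"x": 0.04, "y": 0.43, "z": 0.25, "ax": 0, "ay": 0, "az": 0},
  {"x": 0.08, "y": 0.86, "z": 0.5, "ax": 0, "ay": 0, "az": 0},
  {"x": 0, "y": 0, "z": 1, "ax": 0, "ay": 0, "az": 0},
  {"x": 0, "y": 0, "z": 1, "ax": 0, "ay": 0, "az": 0},
])

```text
t: 11.63
tcp_pos: [526.6, -218.4, 127.5]
tool_rot: [0.64, 0.585, -0.368, 0.335]
wrist_force: [0.5, 0.4, -0.1]
grip_width: 91.9
gripper_force: 0.0
```

```bash
python3 st.py
python3 - <<'E'
from h import *
for n in("side","scene"):
    p,d=optics.snapshot(n); C=cloud(n,p,d); np.savez(f"/tmp/{n}3.npz",p=p,d=d); cv2.imwrite(f"pics/{n}3.png",p[:,:,::-1])
    m=(d>0)&(np.hypot(C[...,0]-520,C[...,1]+288)<48)&(C[...,2]>6)&(C[...,2]<90)
    z=C[m][:,2]; print(n,m.sum(),np.percentile(z,[1,99]).round(1))
    r=C[m&(C[...,2]>np.percentile(z,99)-5)]; print("rim",circ(r,30),len(r))
E
```

```text
t 11.6333 tcp [ 526.6 -218.4  127.5] F [ 0.5  0.4 -0.1] w 91.9 gf 0.0
q [-0.46  0.78  0.36  1.93  0.91  1.03 -0.97]
grasp [ 526.1 -223.5  124.5] R [[0.044, 0.996, -0.079], [0.504, -0.09, -0.859], [-0.863, -0.002, -0.506]]
side 1407 [ 7.1 79.9]
rim [ 519.4 -290.2   30. ] 176
scene 228 [ 6.1 81.6]
rim [ 479.1 -253.5   30. ] 13
```

View pics/side3.png

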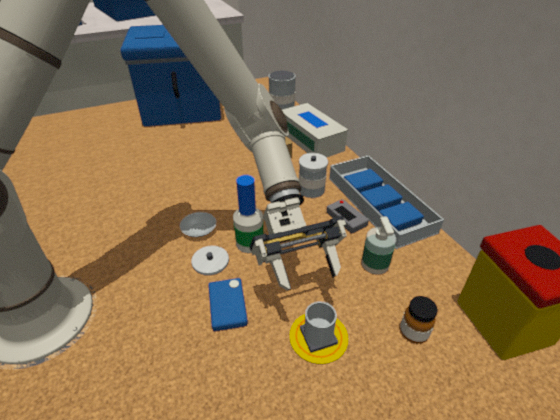

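The cup stands upright in the middle of the mat at (319,325) and the bottle is untouched. Next I'll bring the tool vertical and move above the cap.

carry_out([
  {"x": 0, "y": 0, "z": 1, "ax": 0.073, "ay": -0.007, "az": 0},
  {"x": 0, "y": 0, "z": 1, "ax": 0.073, "ay": -0.007, "az": 0},
  {"x": 0, "y": 0, "z": 1, "ax": 0.073, "ay": -0.007, "az": 0},
  {"x": 0, "y": 0, "z": 1, "ax": 0.073, "ay": -0.007, "az": 0},
  {"x": 0, "y": 0, "z": 1, "ax": 0.073, "ay": -0.007, "az": 0},
  {"x": 0, "y": 0, "z": 1, "ax": 0.073, "ay": -0.007, "az": 0},
  {"x": 0, "y": 0, "z": 1, "ax": 0.073, "ay": -0.007, "az": 0},
  {"x": 0, "y": 0, "z": 1, "ax": 0.073, "ay": -0.007, "az": 0},
])

```text
t: 12.4
tcp_pos: [526.5, -219.9, 289.8]
tool_rot: [0.738, 0.673, -0.04, 0.04]
wrist_force: [-0.5, -1.0, -0.9]
grip_width: 91.8
gripper_force: 0.0
```

carry_out([
  {"x": 0, "y": 0, "z": 1, "ax": 0.073, "ay": -0.007, "az": 0},
  {"x": 0, "y": 0, "z": 1, "ax": 0, "ay": 0, "az": 0},
  {"x": -0.15, "y": 1, "z": 0, "ax": 0, "ay": 0, "az": 0},
  {"x": -0.15, "y": 1, "z": 0, "ax": 0, "ay": 0, "az": 0},
  {"x": -0.15, "y": 1, "z": 0, "ax": 0, "ay": 0, "az": 0},
  {"x": -0.15, "y": 1, "z": 0, "ax": 0, "ay": 0, "az": 0},
  {"x": -0.15, "y": 1, "z": 0, "ax": 0, "ay": 0, "az": 0},
  {"x": -0.15, "y": 1, "z": 0, "ax": 0, "ay": 0, "az": 0},
])

```text
t: 13.07
tcp_pos: [507.3, -99.4, 327.0]
tool_rot: [0.74, 0.673, -0.002, 0.002]
wrist_force: [-0.3, -0.0, -0.6]
grip_width: 91.5
gripper_force: 0.0
```

```bash
python3 st.py
python3 - <<'E'
from h import *
def cap(P):return circ(P,21)
p,Q,C,ok=wcloud("w2"); h=cv2.cvtColor(p,cv2.COLOR_RGB2HSV).astype(int)
m=ok&(h[...,0]>100)&(h[...,0]<125)&(h[...,1]>150)&(np.hypot(C[...,0]-490,C[...,1]-22)<40)&(C[...,2]>120)
P=C[m]; print("wrist cap",m.sum(),np.percentile(P[:,2],[2,98]).round(1)); T=P[P[:,2]>np.percentile(P[:,2],98)-4]; print(cv2.minEnclosingCircle(T[:,:2].astype(np.float32)),circ(P[P[:,2]<190],21))
# cup as seen now
for n in("side","scene"):
    p,d=optics.snapshot(n); D=cloud(n,p,d)
    k=(d>0)&(np.hypot(D[...,0]-520,D[...,1]+288)<36)&(D[...,2]>73)&(D[...,2]<88); print(n,circ(D[k],28.5),k.sum(),np.percentile(D[k][:,2],[50,98]).round(1))
k=ok&(np.hypot(C[...,0]-520,C[...,1]+288)<36)&(C[...,2]>70)&(C[...,2]<88); print("wrist rim",k.sum(),circ(C[k],28.5) if k.sum()>9 else "")
E
```

```text
t 13.0667 tcp [507.3 -99.4 327. ] F [-0.3 -0.  -0.6] w 91.5 gf 0.0
q [ 0.08  0.16  0.07  1.8  -0.01  1.18  0.05]
grasp [507.3 -99.4 321. ] R [[0.094, 0.996, -0.0], [0.996, -0.094, -0.005], [-0.005, 0.0, -1.0]]
wrist cap 2201 [145.9 200.5]
((491.4706115722656, 23.919261932373047), 20.69947624206543) [490.8  24.6  21. ]
side [ 519.4 -290.5   28.5] 220 [77.7 80.4]
scene [ 519.8 -287.7   28.5] 119 [77.5 82.3]
wrist rim 201 [ 520.2 -287.    28.5]
```

carry_out([
  {"x": -0.12, "y": 0.87, "z": 0, "ax": 0, "ay": 0, "az": 0},
  {"x": -0.12, "y": 0.87, "z": 0, "ax": 0, "ay": 0, "az": 0},
  {"x": -0.12, "y": 0.87, "z": 0, "ax": 0, "ay": 0, "az": 0},
  {"x": -0.12, "y": 0.87, "z": 0, "ax": 0, "ay": 0, "az": 0},
  {"x": -0.12, "y": 0.87, "z": 0, "ax": 0, "ay": 0, "az": 0},
  {"x": -0.12, "y": 0.87, "z": 0, "ax": 0, "ay": 0, "az": 0},
  {"x": -0.12, "y": 0.87, "z": 0, "ax": 0, "ay": 0, "az": 0},
  {"x": 0, "y": 0, "z": 0, "ax": 0, "ay": 0, "az": 0},
])

```text
t: 13.88
tcp_pos: [490.8, 23.9, 327.2]
tool_rot: [0.738, 0.674, -0.001, 0.001]
wrist_force: [0.6, -0.1, -0.4]
grip_width: 91.6
gripper_force: 0.0
```

```bash
python3 st.py
python3 - <<'E'
from h import *
p,Q,C,ok=wcloud("w3"); h=cv2.cvtColor(p,cv2.COLOR_RGB2HSV).astype(int)
m=ok&(h[...,0]>100)&(h[...,0]<125)&(h[...,1]>150)&(np.hypot(C[...,0]-490,C[...,1]-22)<40)&(C[...,2]>120)
P=C[m]; print("wrist cap",m.sum(),np.percentile(P[:,2],[2,98]).round(1)); T=P[P[:,2]>np.percentile(P[:,2],98)-4]; print(cv2.minEnclosingCircle(T[:,:2].astype(np.float32)))
E
```

```text
t 13.8833 tcp [490.8  23.9 327.2] F [ 0.6 -0.1 -0.4] w 91.6 gf 0.0
q [-0.08  0.11 -0.03  1.86  0.01  1.17 -0.2 ]
grasp [490.8  23.9 321.2] R [[0.09, 0.996, 0.0], [0.996, -0.09, -0.004], [-0.004, 0.0, -1.0]]
wrist cap 2288 [130.8 200.2]
((491.32867431640625, 24.97093391418457), 20.55194091796875)
```

carry_out([
  {"x": 0, "y": 0, "z": -1, "ax": 0, "ay": 0, "az": 0},
  {"x": 0, "y": 0, "z": -1, "ax": 0, "ay": 0, "az": 0},
  {"x": 0, "y": 0, "z": -1, "ax": 0, "ay": 0, "az": 0},
  {"x": 0, "y": 0, "z": -1, "ax": 0, "ay": 0, "az": 0},
  {"x": 0, "y": 0, "z": -1, "ax": 0, "ay": 0, "az": 0},
  {"x": 0, "y": 0, "z": -1, "ax": 0, "ay": 0, "az": 0},
  {"x": 0, "y": 0, "z": -0.45, "ax": 0, "ay": 0, "az": 0},
  {"x": 0, "y": 0, "z": -0.2, "ax": 0, "ay": 0, "az": 0},
])

```text
t: 14.6
tcp_pos: [490.3, 19.2, 192.7]
tool_rot: [0.74, 0.672, -0.003, 0.001]
wrist_force: [0.2, -0.6, -0.4]
grip_width: 91.7
gripper_force: 0.0
```

carry_out([
  {"x": 0, "y": 0, "z": 0, "ax": 0, "ay": 0, "az": 0},
  {"x": 0, "y": 0, "z": 0, "ax": 0, "ay": 0, "az": 0},
  {"x": 0, "y": 0, "z": 0, "ax": 0, "ay": 0, "az": 0},
  {"x": 0, "y": 0, "z": 0, "ax": 0, "ay": 0, "az": 0},
  {"x": 0, "y": 0, "z": 0, "ax": 0, "ay": 0, "az": 0},
  {"x": 0, "y": 0, "z": 0, "ax": 0, "ay": 0, "az": 0},
  {"x": 0, "y": 0, "z": 0, "ax": 0, "ay": 0, "az": 0},
  {"x": 0, "y": 0, "z": 0, "ax": 0, "ay": 0, "az": 0},
], hand=1, squeeze=12)

```text
t: 15.27
tcp_pos: [491.2, 20.9, 194.5]
tool_rot: [0.74, 0.673, -0.001, 0.002]
wrist_force: [0.3, -1.0, -0.5]
grip_width: 42.9
gripper_force: 0.2
```

```bash
python3 st.py
```

```text
t 15.2667 tcp [491.2  20.9 194.5] F [ 0.3 -1.  -0.5] w 42.9 gf 0.2
q [-0.07  0.26 -0.03  2.01  0.02  0.87 -0.21]
grasp [491.2  20.9 188.5] R [[0.094, 0.996, 0.001], [0.996, -0.094, -0.005], [-0.005, 0.001, -1.0]]
```

carry_out([
  {"x": 0, "y": 0.05, "z": 0, "ax": 0, "ay": 0, "az": 0},
  {"x": 0, "y": 0, "z": 0, "ax": 0, "ay": 0, "az": 0},
  {"x": 0, "y": 0, "z": 0, "ax": 0, "ay": 0, "az": 0},
  {"x": 0, "y": 0, "z": 0, "ax": 0, "ay": 0, "az": 0},
  {"x": 0, "y": 0, "z": 0.1, "ax": 0, "ay": 0, "az": 0},
  {"x": 0, "y": 0, "z": 0.2, "ax": 0, "ay": 0, "az": 0},
  {"x": 0, "y": 0, "z": 0.3, "ax": 0, "ay": 0, "az": 0},
  {"x": 0, "y": 0, "z": 0.4, "ax": 0, "ay": 0, "az": 0},
])

```text
t: 15.93
tcp_pos: [490.8, 21.9, 214.5]
tool_rot: [0.74, 0.673, -0.002, 0.002]
wrist_force: [1.0, 1.2, -1.2]
grip_width: 42.2
gripper_force: 12.0
```

carry_out([
  {"x": 0, "y": 0, "z": 0.6, "ax": 0, "ay": 0, "az": 0},
  {"x": 0, "y": 0, "z": 0.6, "ax": 0, "ay": 0, "az": 0},
  {"x": 0, "y": 0, "z": 0.6, "ax": 0, "ay": 0, "az": 0},
  {"x": 0, "y": 0, "z": 0.6, "ax": 0, "ay": 0, "az": 0},
  {"x": 0, "y": 0, "z": 0.6, "ax": 0, "ay": 0, "az": 0},
  {"x": 0, "y": 0, "z": 0.6, "ax": 0, "ay": 0, "az": 0},
  {"x": 0, "y": 0, "z": 0.6, "ax": 0, "ay": 0, "az": 0},
  {"x": 0, "y": 0, "z": 0.6, "ax": 0, "ay": 0, "az": 0},
])

```text
t: 16.6
tcp_pos: [491.2, 22.3, 311.9]
tool_rot: [0.74, 0.673, -0.001, 0.002]
wrist_force: [-0.3, -0.7, -0.0]
grip_width: 42.0
gripper_force: 12.0
```

```bash
python3 st.py
cat > capfit.py <<'E'
from h import *
s=sensors.read_state(); g=s["tcp_pos"]
for n in("side","scene"):
    p,d=optics.snapshot(n); C=cloud(n,p,d); h=cv2.cvtColor(p,cv2.COLOR_RGB2HSV).astype(int); cv2.imwrite(f"pics/{n}_{int(s['t']*10)}.png",p[:,:,::-1])
    m=(d>0)&(h[...,0]>100)&(h[...,0]<125)&(h[...,1]>150)&(np.hypot(C[...,0]-g[0],C[...,1]-g[1])<40)&(abs(C[...,2]-g[2]+40)<80)
    P=C[m]
    if len(P)<20: print(n,"few",len(P)); continue
    lo,hi=np.percentile(P[:,2],[1,99])
    print(n,len(P),"z",lo.round(1),hi.round(1),"low",circ(P[P[:,2]<lo+30],21),"high",circ(P[P[:,2]>lo+40],21))
E
python3 capfit.py
```

```text
t 16.6 tcp [491.2  22.3 311.9] F [-0.3 -0.7 -0. ] w 42.0 gf 12.0
q [-0.08  0.13 -0.03  1.88  0.01  1.14 -0.2 ]
grasp [491.2  22.2 305.9] R [[0.094, 0.996, 0.002], [0.996, -0.094, -0.005], [-0.004, 0.002, -1.0]]
side 730 z 233.9 318.4 low [491.7  24.8  21. ] high [491.9  24.7  21. ]
scene 691 z 234.2 322.2 low [491.7  25.3  21. ] high [493.1  24.3  21. ]
```

carry_out([
  {"x": 0.09, "y": -0.98, "z": 0, "ax": 0, "ay": 0, "az": 0},
  {"x": 0.09, "y": -0.98, "z": 0, "ax": 0, "ay": 0, "az": 0},
  {"x": 0.09, "y": -0.98, "z": 0, "ax": 0, "ay": 0, "az": 0},
  {"x": 0.09, "y": -0.98, "z": 0, "ax": 0, "ay": 0, "az": 0},
  {"x": 0.09, "y": -0.98, "z": 0, "ax": 0, "ay": 0, "az": 0},
  {"x": 0.09, "y": -0.98, "z": 0, "ax": 0, "ay": 0, "az": 0},
  {"x": 0.09, "y": -0.98, "z": 0, "ax": 0, "ay": 0, "az": 0},
  {"x": 0.09, "y": -0.98, "z": 0, "ax": 0, "ay": 0, "az": 0},
])

```text
t: 17.37
tcp_pos: [505.3, -135.6, 309.9]
tool_rot: [0.74, 0.673, -0.002, 0.002]
wrist_force: [-0.3, 0.2, -0.3]
grip_width: 41.5
gripper_force: 12.0
```

carry_out([
  {"x": 0.09, "y": -0.98, "z": 0, "ax": 0, "ay": 0, "az": 0},
  {"x": 0.09, "y": -0.98, "z": 0, "ax": 0, "ay": 0, "az": 0},
  {"x": 0.09, "y": -0.98, "z": 0, "ax": 0, "ay": 0, "az": 0},
  {"x": 0.09, "y": -0.98, "z": 0, "ax": 0, "ay": 0, "az": 0},
  {"x": 0.09, "y": -0.98, "z": 0, "ax": 0, "ay": 0, "az": 0},
  {"x": 0.09, "y": -0.98, "z": 0, "ax": 0, "ay": 0, "az": 0},
  {"x": 0.09, "y": -0.98, "z": 0, "ax": 0, "ay": 0, "az": 0},
  {"x": 0.09, "y": -0.98, "z": 0, "ax": 0, "ay": 0, "az": 0},
])

```text
t: 18.03
tcp_pos: [519.9, -292.3, 309.8]
tool_rot: [0.74, 0.673, -0.001, 0.002]
wrist_force: [0.6, 0.7, -0.3]
grip_width: 41.8
gripper_force: 12.0
```

carry_out([
  {"x": 0, "y": 0, "z": -0.9, "ax": 0, "ay": 0, "az": 0},
  {"x": 0, "y": 0, "z": -0.9, "ax": 0, "ay": 0, "az": 0},
  {"x": 0, "y": 0, "z": -0.9, "ax": 0, "ay": 0, "az": 0},
  {"x": 0, "y": 0, "z": -0.9, "ax": 0, "ay": 0, "az": 0},
  {"x": 0, "y": 0, "z": -0.9, "ax": 0, "ay": 0, "az": 0},
  {"x": 0, "y": 0, "z": -0.6, "ax": 0, "ay": 0, "az": 0},
  {"x": 0, "y": 0, "z": -0.3, "ax": 0, "ay": 0, "az": 0},
  {"x": 0, "y": 0, "z": 0, "ax": 0, "ay": 0, "az": 0},
])

```text
t: 18.7
tcp_pos: [519.1, -291.1, 200.6]
tool_rot: [0.74, 0.673, -0.002, 0.001]
wrist_force: [-0.1, 0.4, -0.3]
grip_width: 41.9
gripper_force: 12.0
```

```bash
python3 st.py; python3 capfit.py
python3 - <<'E'
from h import *
for n in("side","scene"):
    p,d=optics.snapshot(n); D=cloud(n,p,d)
    k=(d>0)&(np.hypot(D[...,0]-520,D[...,1]+288)<36)&(D[...,2]>73)&(D[...,2]<88); print(n,circ(D[k],28.5),k.sum())
p,Q,C,ok=wcloud("w4")
k=ok&(np.hypot(C[...,0]-520,C[...,1]+288)<36)&(C[...,2]>70)&(C[...,2]<90); print("wrist rim",k.sum(),circ(C[k],28.5) if k.sum()>9 else "")
a=[x for x in sorted(__import__("glob").glob("pics/side_*.png"))][-1]
i=cv2.imread(a)[180:400,200:420]; cv2.imwrite("pics/c4.png",np.hstack([cv2.resize(i,(400,400)),cv2.resize(cv2.imread("pics/w4.png")[:,70:490],(400,400))]))
E
```

```text
t 18.7 tcp [ 519.1 -291.1  200.6] F [-0.1  0.4 -0.3] w 41.9 gf 12.0
q [ 0.33  0.43  0.17  1.76 -0.08  0.96  0.44]
grasp [ 519.1 -291.1  194.6] R [[0.094, 0.996, -0.002], [0.996, -0.094, -0.004], [-0.004, -0.002, -1.0]]
side 776 z 120.4 207.8 low [ 519.1 -288.3   21. ] high [ 517.5 -286.9   21. ]
scene 475 z 121.1 210.3 low [ 518.6 -289.    21. ] high [ 518.9 -289.2   21. ]
side [ 519.3 -290.5   28.5] 161
scene [ 519.7 -287.6   28.5] 113
wrist rim 612 [ 520.7 -287.9   28.5]
```

View pics/c4.png

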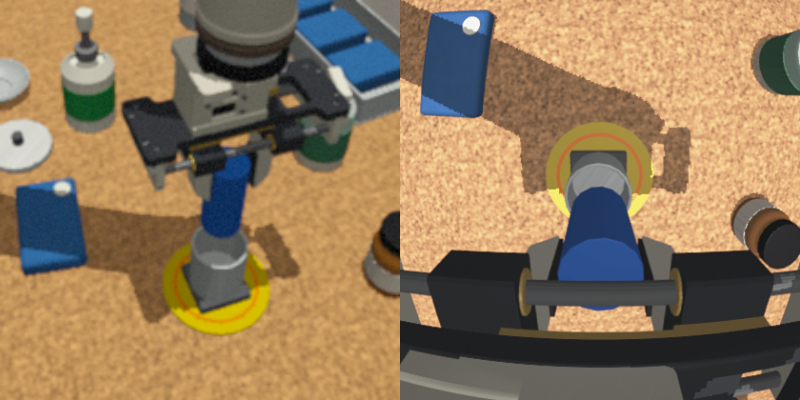

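The cap is over the cup mouth in both views, within about 1 mm in x. I'll lower it in stages.

carry_out([
  {"x": 0.05, "y": 0, "z": -0.4, "ax": 0, "ay": 0, "az": 0},
  {"x": 0, "y": 0, "z": -0.4, "ax": 0, "ay": 0, "az": 0},
  {"x": 0, "y": 0, "z": -0.4, "ax": 0, "ay": 0, "az": 0},
  {"x": 0, "y": 0, "z": -0.4, "ax": 0, "ay": 0, "az": 0},
  {"x": 0, "y": 0, "z": -0.4, "ax": 0, "ay": 0, "az": 0},
  {"x": 0, "y": 0, "z": -0.4, "ax": 0, "ay": 0, "az": 0},
  {"x": 0, "y": 0, "z": -0.3, "ax": 0, "ay": 0, "az": 0},
  {"x": 0, "y": 0, "z": 0, "ax": 0, "ay": 0, "az": 0},
])

```text
t: 19.62
tcp_pos: [519.9, -291.2, 146.3]
tool_rot: [0.74, 0.673, -0.002, 0.001]
wrist_force: [-0.2, -0.1, -1.3]
grip_width: 41.9
gripper_force: 12.0
```

```bash
python3 st.py; python3 capfit.py
```

```text
t 19.6167 tcp [ 519.9 -291.2  146.3] F [-0.2 -0.1 -1.3] w 41.9 gf 12.0
q [ 0.34  0.5   0.16  1.8  -0.1   0.86  0.45]
grasp [ 519.9 -291.2  140.3] R [[0.094, 0.996, -0.002], [0.996, -0.094, -0.004], [-0.004, -0.002, -1.0]]
side 636 z 72.4 153.5 low [ 520.  -288.4   21. ] high [ 518.2 -287.    21. ]
scene 412 z 76.0 156.2 low [ 518.9 -288.7   21. ] high [ 520.  -289.1   21. ]
```

carry_out([
  {"x": 0, "y": 0, "z": -0.3, "ax": 0, "ay": 0, "az": 0},
  {"x": 0, "y": 0, "z": -0.3, "ax": 0, "ay": 0, "az": 0},
  {"x": 0, "y": 0, "z": -0.3, "ax": 0, "ay": 0, "az": 0},
  {"x": 0, "y": 0, "z": -0.2, "ax": 0, "ay": 0, "az": 0},
  {"x": 0, "y": 0, "z": -0.2, "ax": 0, "ay": 0, "az": 0},
  {"x": 0, "y": 0, "z": -0.1, "ax": 0, "ay": 0, "az": 0},
  {"x": 0, "y": 0, "z": -0.1, "ax": 0, "ay": 0, "az": 0},
  {"x": 0, "y": 0, "z": 0, "ax": 0, "ay": 0, "az": 0},
])

```text
t: 20.38
tcp_pos: [520.8, -291.6, 117.9]
tool_rot: [0.74, 0.673, -0.002, 0.002]
wrist_force: [-0.4, 0.6, 0.6]
grip_width: 41.9
gripper_force: 12.0
```

carry_out([
  {"x": 0, "y": 0, "z": -0.05, "ax": 0, "ay": 0, "az": 0},
  {"x": 0, "y": 0, "z": -0.05, "ax": 0, "ay": 0, "az": 0},
  {"x": 0, "y": 0, "z": -0.05, "ax": 0, "ay": 0, "az": 0},
  {"x": 0, "y": 0, "z": 0, "ax": 0, "ay": 0, "az": 0},
  {"x": 0, "y": 0, "z": 0, "ax": 0, "ay": 0, "az": 0},
  {"x": 0, "y": 0, "z": 0, "ax": 0, "ay": 0, "az": 0},
  {"x": 0, "y": 0, "z": 0, "ax": 0, "ay": 0, "az": 0},
  {"x": 0, "y": 0, "z": 0, "ax": 0, "ay": 0, "az": 0},
])

```text
t: 21.05
tcp_pos: [521.0, -291.8, 115.4]
tool_rot: [0.74, 0.673, -0.001, 0.002]
wrist_force: [0.0, -0.3, -0.5]
grip_width: 42.1
gripper_force: 12.0
```

carry_out([
  {"x": -0.05, "y": 0, "z": -0.05, "ax": 0, "ay": 0, "az": 0},
  {"x": 0, "y": 0, "z": -0.05, "ax": 0, "ay": 0, "az": 0},
  {"x": 0, "y": 0, "z": -0.05, "ax": 0, "ay": 0, "az": 0},
  {"x": 0, "y": 0, "z": 0, "ax": 0, "ay": 0, "az": 0},
  {"x": 0, "y": 0, "z": 0, "ax": 0, "ay": 0, "az": 0},
  {"x": 0, "y": 0, "z": 0, "ax": 0, "ay": 0, "az": 0},
  {"x": 0, "y": 0, "z": 0, "ax": 0, "ay": 0, "az": 0},
  {"x": 0, "y": 0, "z": 0, "ax": 0, "ay": 0, "az": 0},
])

```text
t: 21.72
tcp_pos: [520.0, -291.7, 112.4]
tool_rot: [0.74, 0.673, -0.001, 0.002]
wrist_force: [-0.6, 0.9, 0.1]
grip_width: 42.2
gripper_force: 12.0
```

carry_out([
  {"x": 0, "y": 0, "z": -0.05, "ax": 0, "ay": 0, "az": 0},
  {"x": 0, "y": 0, "z": -0.05, "ax": 0, "ay": 0, "az": 0},
  {"x": 0, "y": 0, "z": 0, "ax": 0, "ay": 0, "az": 0},
  {"x": 0, "y": 0, "z": 0, "ax": 0, "ay": 0, "az": 0},
  {"x": 0, "y": 0, "z": 0, "ax": 0, "ay": 0, "az": 0},
  {"x": 0, "y": 0, "z": 0, "ax": 0, "ay": 0, "az": 0},
  {"x": 0, "y": 0, "z": 0, "ax": 0, "ay": 0, "az": 0},
  {"x": 0, "y": 0, "z": 0, "ax": 0, "ay": 0, "az": 0},
])

```text
t: 22.38
tcp_pos: [519.9, -291.9, 111.2]
tool_rot: [0.74, 0.673, -0.001, 0.002]
wrist_force: [-2.6, 0.8, 4.6]
grip_width: 41.7
gripper_force: 12.0
```

```bash
python3 st.py; python3 capfit.py
```

```text
t 22.3833 tcp [ 519.9 -291.9  111.2] F [-2.6  0.8  4.6] w 41.7 gf 12.0
q [ 0.35  0.54  0.15  1.82 -0.11  0.79  0.46]
grasp [ 519.9 -292.   105.2] R [[0.094, 0.996, 0.001], [0.996, -0.094, -0.005], [-0.005, 0.001, -1.0]]
side 377 z 73.0 118.5 low [ 520.3 -289.3   21. ] high [ 512.1 -286.3   21. ]
scene 255 z 75.7 120.9 low [ 518.9 -289.6   21. ] high [ 527.  -295.3   21. ]
```

The cap is on the cup floor: 4.6 N of contact and its top at about 118. Release and retreat upward.

carry_out([
  {"x": 0, "y": 0, "z": 0, "ax": 0, "ay": 0, "az": 0},
  {"x": 0, "y": 0, "z": 0, "ax": 0, "ay": 0, "az": 0},
  {"x": 0, "y": 0, "z": 0, "ax": 0, "ay": 0, "az": 0},
  {"x": 0, "y": 0, "z": 0, "ax": 0, "ay": 0, "az": 0},
  {"x": 0, "y": 0, "z": 0, "ax": 0, "ay": 0, "az": 0},
  {"x": 0, "y": 0, "z": 0, "ax": 0, "ay": 0, "az": 0},
  {"x": 0, "y": 0, "z": 0, "ax": 0, "ay": 0, "az": 0},
  {"x": 0, "y": 0, "z": 0, "ax": 0, "ay": 0, "az": 0},
], hand=-1)

```text
t: 23.15
tcp_pos: [520.0, -291.7, 110.2]
tool_rot: [0.74, 0.673, -0.001, 0.002]
wrist_force: [0.0, -0.8, 0.1]
grip_width: 89.2
gripper_force: 0.0
```

carry_out([
  {"x": 0, "y": 0, "z": 0.3, "ax": 0, "ay": 0, "az": 0},
  {"x": 0, "y": 0, "z": 0.5, "ax": 0, "ay": 0, "az": 0},
  {"x": 0, "y": 0, "z": 0.8, "ax": 0, "ay": 0, "az": 0},
  {"x": 0, "y": 0, "z": 1, "ax": 0, "ay": 0, "az": 0},
  {"x": 0, "y": 0, "z": 1, "ax": 0, "ay": 0, "az": 0},
  {"x": 0, "y": 0, "z": 1, "ax": 0, "ay": 0, "az": 0},
  {"x": 0, "y": 0, "z": 0.5, "ax": 0, "ay": 0, "az": 0},
  {"x": 0, "y": 0, "z": 0, "ax": 0, "ay": 0, "az": 0},
])

```text
t: 23.82
tcp_pos: [521.8, -292.8, 216.0]
tool_rot: [0.74, 0.673, -0.0, 0.005]
wrist_force: [0.5, -0.4, 0.1]
grip_width: 91.7
gripper_force: 0.0
```

```bash
python3 st.py
python3 - <<'E'
from h import *
for n in("side","scene"):
    p,d=optics.snapshot(n); C=cloud(n,p,d); h=cv2.cvtColor(p,cv2.COLOR_RGB2HSV).astype(int)
    m=(d>0)&(h[...,0]>100)&(h[...,0]<125)&(h[...,1]>150)&(np.hypot(C[...,0]-520,C[...,1]+288)<40)&(C[...,2]<140)
    P=C[m]; print(n,len(P),np.percentile(P[:,2],[1,99]),circ(P[P[:,2]<110],21))
    cv2.imwrite(f"pics/f{n}.png",p[:,:,::-1])
cv2.imwrite("pics/f.png",cv2.resize(np.hstack([cv2.imread("pics/fside.png")[140:400,160:460],cv2.imread("pics/fscene.png")[60:320,130:430]]),(800,347)))
E
```

```text
t 23.8167 tcp [ 521.8 -292.8  216. ] F [ 0.5 -0.4  0.1] w 91.7 gf 0.0
q [ 0.33  0.41  0.17  1.75 -0.08  0.98  0.44]
grasp [ 521.8 -292.8  210. ] R [[0.094, 0.996, 0.006], [0.996, -0.094, -0.008], [-0.007, 0.007, -1.0]]
side 587 [ 72.24569381 118.88088157] [ 520.  -289.1   21. ]
scene 256 [ 75.79583532 120.63942667] [ 519.1 -289.2   21. ]
```

View pics/f.png

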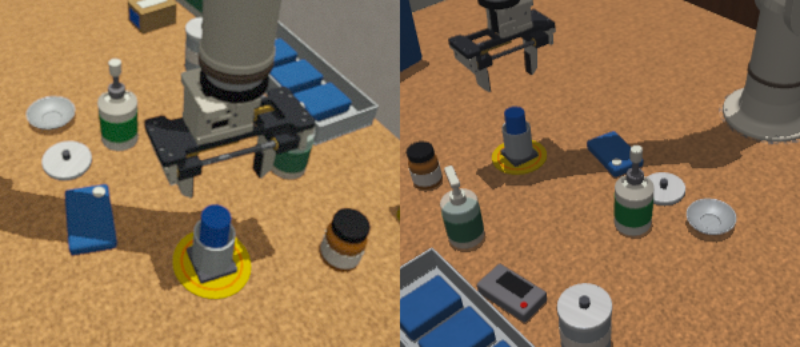

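Both views show the cap standing in the upright cup on the mat (left crop, about (213,240)). The bottle is standing and the gripper is clear, so I'll hand the job in.

```bash
python3 -c "
from workcell import finish_job
print(finish_job())"
```

```text
the job is handed in; nothing more can be done
None
```

I handed the job in at about 24 s with the cup upright and centred on the mat, the cap standing open end down on its floor, and the bottle standing where it was; the hand-in returned no verdict.

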